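# File the top edge of a clamped plate

## Robot

A 6-joint arm with a two-finger parallel gripper is mounted at the origin on a cart in front of the work surface, level with it; the furniture and walls round the work are solid. World frame = base frame: x ahead of the robot, y to its left, z up, the work surface at z = 0. Lengths are in m, angles in rad, forces in N, time in s.
With the tool pointing down it reaches from about 0.25 to 0.775 m from the base axis. Payload 4 kg.
Tool frame: the origin (TCP) lies midway between the tips of the shut fingers; the grasp point (between the pads) lies 19 mm behind it; z points along the fingers, y is the line along which they close (so a half turn about z gives the same grasp; the last joint's range is limited). The gripper opens to 85 mm and grips with 20 to 120 N. Pads are 22 mm wide; open, the fingers measure 114 mm over their backs; the gripper's body (76 mm by 85 mm) begins 54 mm behind the grasp point. The pads swing forward as they close: fully open they stand 13 mm farther back than shut.
Start: joints at [1.227, 0.087, 1.371, -0, 1.684, -0.103], TCP at [0.131, 0.534, 0.231] pointing down, gripper open.
Joint ranges: [-3.1, 3.1], [-0.76, 2.03], [0.27, 2.55], [-1.08, 4.22], [0.17, 2.65], [-2.57, 2.57]. Speed limits (rad/s): [2.79, 2.79, 3.14, 3.14, 3.14, 3.14].

## Interface

Orientations are given as a unit quaternion [x, y, z, w].
In Python, from plant import manip gives the robot as it stands.
- The arm moves only by the tool carry_out, never from a script. Its argument "targets" is a list of rows, each an object with "slide": the shift along the tool's x, y, z in m, a list of three; "rot": the turn, a rotation vector about the tool's x, y, z in rad, a list of three; "hand": the closure, from 0 (fully open) to 1 (shut). A call has 1 to 12 rows; each row is the pose to reach, as a shift and turn from the pose commanded when the call began, along the tool's axes at that moment; what a row does not reach only later rows make up. A row lasts 1/10 s, in which the tool goes at most 50 mm and 8.59 degrees, less where a joint would pass 70% of its speed; a pose out of reach is approached as far as the arm can. A call with a gripper value outside its range is refused whole. The fingers move at their own pace and stop on an object; "squeeze" is the grip in N (left out, the last holds). Time passes only in rows, so rows that repeat a pose let the fingers close. It gives the time, the measured TCP pose, the force, the opening and the grip force at its end, in the units of the state.
- manip.get_state(): the state, without advancing time (a new reading comes with each control period).
- manip.read_camera(name): name is "side" or "top"; returns a dict with "img" (384x512x3 uint8, blue, green, red), "z_map" (384x512 float32, m along the optical axis (not along the pixel's ray), 0 where there is no reading), "camera_matrix" (3x3 intrinsics, pixels), "position" and "rotation" of the camera in the world. Camera axes: x right, y down, z forward; pixel columns grow to the right and rows downward; lengths in m; the calibration is good to about 2 mm. A picture is of the moment at which its call begins.
- manip.sign_off(): hands the job in; it is judged then, once.
Trained networks look in a picture, given as the dict that the camera call returned (one of the last four; its "shot" number tells which), for a name from the list of things; names that differ only in an ending like _2 or _b are one class to them, and where a whole thing is asked for, a point or a joint stands for the part that bears it (a point fixed in the world has none). Each returns a list of dicts, best first, with "confidence" (0 to 1); they miss things now and then, are a little off and sometimes report something else, mostly with a low value. They report only what shows in the picture. A call takes as long as a camera call.
- manip.boxes_of(picture, thing): "point" ([column, row] in pixels, amid what is visible of it).
- manip.regions_of(picture, thing): "pixels" (384x512 bool, what is visible of it) and "point" ([column, row] in pixels, amid what is visible of it).
The state is a dict: "t": time; "qpos": joint angles; "dq": joint speeds; "joint_torque": joint torques, N m; "position": TCP position; "eef_rot": TCP orientation; "ft_force": force on the tool from outside, world axes, zero at the start; "wrist_torque": the same for the moment, N m; "opening": opening from 0.0 (shut) to 1.0 (fully open); "grasp_force": force on a finger pad.
Only numpy, scipy, OpenCV 4.12 (cv2) and the standard library are available. Lean on these libraries where they do the work, as an engineer would, in place of code of your own. Each camera call takes 0.05 s, during which the arm holds its last target. There are 200 camera calls.

## Task

Take the file by its wooden handle from the wooden rest and give the top edge of the steel plate in the sprung filing fixture two full forward strokes, pushing the file tip-first away from its handle, flat (within 7 degrees) and square across the plate, each from the front third of the blade to the rear third under light steady pressure, about 6 N and never more than 14 N. Lift the file clear of the plate after every stroke and carry it back through the air: never drag it backwards on the plate. Then lay the file gently back in the rest as it lay before, let go, and do not shift the things standing nearby.

Things in the scene. Friction and masses are not known exactly. Their poses are not given: they have to be found in the camera images.
- file: Flat file, 253 mm long, 0.16 kg. y runs along it: blade 16 mm wide (x), 4 mm thick, from y = -126 (tip) to +42 mm; round wooden handle, diameter 23 mm, y = +42 to +126. Origin at mid length, 8 mm below the blade's underside (blade z = 8 to 12 mm). Forward is along its -y. Front third of the blade: y < -70 mm; rear third: y > -14 mm. Pressing pitches it nose-up in a grip weaker than about 80 N.
- file_tip (a point): Point at the tip end of the blade, on the file at (0, -126, 10) mm.
- file_grip (a point): Grasp point on the axis of the handle at its balance point, on the file at (0, 55, 12) mm; 23 mm wide across.
- file_rest: Fixed wooden rest, origin under it on the bench: board 94 x 225 x 12 mm, two cross ribs at y = -70 (top z = 42 mm, carries the blade) and y = +105 mm (top z = 34.5 mm, carries the handle); lugs 12 mm high on the ribs leave 60 mm between them in x. The stored file's origin is at (0, 0, 34) mm, same axes; its handle axis is 46 mm over the bench. Tip end points away from the robot within 20 degrees.
- rest_tip_end (a point): Where the file's tip point lies when the file is stored, on the rest at (0, -126, 44) mm.
- filing_fixture: Fixed fixture on the bench, origin under its centre; dark base 120 x 100 x 12 mm with two blue side columns (at y = +-42 mm, 50 x 16 mm, top at z = 74 mm) and between them a sprung clamp. Its +x axis is the direction of forward strokes (away from the robot, within about 17 degrees).
- clamp_head: Aluminium clamp (54 mm wide in y, 42 mm deep in x, top at z = 86 mm) on springs, with the steel plate in it: 6 mm thick (x), 50 mm wide (y), upright, top edge level along y, standing 16 to 40 mm proud of the clamp, differently each time and not given: feel for it. Under pressure it sinks from 2 N on, 1 mm for each further 6 N, at most 6 mm. The file bears on the plate's top edge only.
- clamp_top (a point): Point on the clamp's top, 86 mm above the bench, in the middle of the plate's thickness and width, right below the plate's top edge; axes as the fixture's.
- carriage (a joint): How far the plate is dragged along the stroke, m, positive forward, spring centred, 1.2 N per mm, stops at +-0.008. A file dragged backwards under pressure pulls it below -0.0025.
- pendant: Black box with a red switch, 117 x 60 x 40 mm, loose bystander; origin at its underside.
- cast_foot: Small dark cast foot, 38 x 45 x 50 mm, loose bystander; origin at its underside.
- bolt: Dark bolt standing on its head, 16 x 19 x 41 mm, loose bystander; origin at its underside.

How it is judged:
On the way, in this order (a step that is already met when the one before it is completed fails the run):
1. first stroke begun: plate edge pressed (over 3 N) and dragged forward (over 0.8 mm on its springs) under the front third of the blade, file flat and square across the plate (contact force between file and clamp_head above 3 N and y of clamp_top in the frame of file below -0.07 m and x of clamp_top in the frame of file between -0.015 and 0.015 m and angle between file's own z axis and vertical below 0.12 rad and value of joint carriage above 0.0008 m and angle between the y axis of file and the x axis of filing_fixture, either way round below 0.3 rad), for 0.04 s.
2. first stroke running on, still pressed and dragged forward, 46 to 62 mm ahead of the file's middle (contact force between file and clamp_head above 3 N and y of clamp_top in the frame of file between -0.062 and -0.046 m and x of clamp_top in the frame of file between -0.015 and 0.015 m and angle between file's own z axis and vertical below 0.12 rad and value of joint carriage above 0.0008 m and angle between the y axis of file and the x axis of filing_fixture, either way round below 0.3 rad), for 0.04 s.
3. first stroke running on, still pressed and dragged forward, 22 to 38 mm ahead of the file's middle (contact force between file and clamp_head above 3 N and y of clamp_top in the frame of file between -0.038 and -0.022 m and x of clamp_top in the frame of file between -0.015 and 0.015 m and angle between file's own z axis and vertical below 0.12 rad and value of joint carriage above 0.0008 m and angle between the y axis of file and the x axis of filing_fixture, either way round below 0.3 rad), for 0.04 s.
4. first stroke finished, still pressed and dragged forward under the rear third of the blade (contact force between file and clamp_head above 3 N and y of clamp_top in the frame of file above -0.014 m and x of clamp_top in the frame of file between -0.015 and 0.015 m and angle between file's own z axis and vertical below 0.12 rad and value of joint carriage above 0.0008 m and angle between the y axis of file and the x axis of filing_fixture, either way round below 0.3 rad), for 0.04 s.
5. file lifted clear of the plate after the first stroke (no contact for 0.2 s) (contact force between file and clamp_head below 0.1 N), for 0.2 s.
6. second stroke begun: plate edge pressed (over 3 N) and dragged forward (over 0.8 mm on its springs) under the front third of the blade, file flat and square across the plate (all of step 1), for 0.04 s.
7. second stroke running on, still pressed and dragged forward, 46 to 62 mm ahead of the file's middle (all of step 2), for 0.04 s.
8. second stroke running on, still pressed and dragged forward, 22 to 38 mm ahead of the file's middle (all of step 3), for 0.04 s.
9. second stroke finished, still pressed and dragged forward under the rear third of the blade (all of step 4), for 0.04 s.
10. file lifted clear of the plate after the second stroke (no contact for 0.2 s) (contact force between file and clamp_head below 0.1 N), for 0.2 s.
At the end, for the whole second after the job is handed in: The file lies still in its rest on both ribs, top side up, pointing as before: its tip within 30 mm of where the stored tip lies, its middle within 30 mm of the stored place in plan and 5 mm in height, tilted under 0.15 rad (distance between file_tip and rest_tip_end below 0.03 m and horizontal distance between file and file_rest below 0.03 m and z of file in the frame of file_rest between 0.029 and 0.039 m and angle between file's own z axis and vertical below 0.15 rad and linear speed of file below 0.02 m/s); the robot touches nothing.
It fails at once if file presses the plate with more than 14 N (contact force between file and clamp_head above 14 N).
It fails at once if plate dragged backwards by more than 2.5 mm (file pulled back in contact) (value of joint carriage below -0.0025 m).
It fails at once if file dropped or banged onto its rest (touching it at over 0.2 m/s, or over 100 N) (contact force between file and file_rest above 100 N or (contact force between file and file_rest above 1 N and linear speed of file above 0.2 m/s)).
It fails at once if black box, cast foot or bolt shifted by more than 15 mm (distance of any of pendant, cast_foot, bolt from where it was at the start of the episode above 0.015 m).
It also fails if it takes over 72 s, if anything falls off the work surface, if the arm or the gripper's body presses on something with over 40 N, if the wrist force passes 120 N, or if a joint passes its speed limit or range.

## Working session

There is one attempt and no reset: what is moved stays moved. The work goes in short steps, Python scripts to look and compute and a tool call to move; the robot and the scene stay as the last step left them, time stands still between calls to the robot, and variables do not carry over. Pictures are saved under pics/ and viewed, at most 10 in all, crops included, and the job is handed in when it is done.

Besides the shell and the picture viewer there is one more tool, called after "Emit:" in YAML: its name, and indented under it one key for each argument. carry_out: Moves the arm, as the interface text tells. Its arguments: {"type":"object","properties":{"targets":{"type":"array"},"squeeze":{"type":"number"}},"required":["targets"]}

```bash
mkdir -p pics
cat > h.py <<'E'
import numpy as np, cv2
from plant import manip
from scipy.spatial.transform import Rotation as R
def cam(n):
    return manip.read_camera(n)
def world(p,mask=None):
    z=p["z_map"];K=np.array(p["camera_matrix"])
    v,u=np.nonzero((z>0)&(mask if mask is not None else True))
    d=z[v,u]
    c=np.stack([(u-K[0,2])/K[0,0]*d,(v-K[1,2])/K[1,1]*d,d],1)
    r=np.array(p["rotation"])
    M=R.from_quat(r).as_matrix() if r.size==4 else r.reshape(3,3)
    return c@M.T+np.array(p["position"])
E
python3 - <<'E'
from h import *
print(manip.get_state())
for n in ["top","side"]:
    p=cam(n); cv2.imwrite(f"pics/{n}0.png",p["img"]); print(n,p["position"],p["rotation"],p["camera_matrix"])
    for t in ["file","file_rest","filing_fixture","clamp_head","pendant","cast_foot","bolt"]:
        rs=manip.regions_of(p,t)
        for r in rs[:2]:
            w=world(p,r["pixels"])
            print(t,round(r["confidence"],2),np.round(r["point"]),len(w),np.round(np.median(w,0),3) if len(w) else 0,np.round(np.percentile(w,[2,98],axis=0),3).tolist() if len(w) else 0)
E
```

```text
{'t': 0.0, 'qpos': array([ 1.22689111e+00,  8.79782372e-02,  1.37229043e+00,  1.64006689e-05,
        1.68360794e+00, -1.03101918e-01]), 'dq': array([-0.00089315,  0.00039763,  0.00118039,  0.00178659, -0.00075373,
       -0.000118  ]), 'joint_torque': array([ 1.66106478e-03, -3.51859653e+01, -3.13280475e+01,  2.38841076e-04,
        1.05956721e-02,  5.80268591e-06]), 'position': array([0.1309932 , 0.53364841, 0.23010808]), 'eef_rot': array([ 1.20109971e-01,  9.92759936e-01, -1.11176903e-03, -2.61063432e-04]), 'ft_force': array([ 0.23548417, -0.80473323,  0.63487318]), 'wrist_torque': array([-0.01569702, -0.01296606, -0.03919216]), 'grasp_force': 0.0, 'opening': 0.9996463321262917}
top [0.49131441 0.00093646 0.91208052] [ 0.71321463 -0.69754845  0.04083209 -0.0555319 ] [[372.43098774   0.         258.64708164]
 [  0.         372.43098774 190.67165569]
 [  0.           0.           1.        ]]
file 0.88 [338. 194.] 763 [ 0.604 -0.165  0.048] [[0.506, -0.177, 0.044], [0.742, -0.154, 0.059]]
file 0.61 [270. 162.] 1030 [ 0.679 -0.006  0.034] [[0.631, -0.037, 0.016], [0.734, 0.024, 0.04]
[... 801 characters left out ...]
      ]]
file 0.69 [312. 178.] 579 [ 0.57  -0.16   0.046] [[0.501, -0.287, -0.0], [0.741, -0.152, 0.056]]
file_rest 0.61 [299. 190.] 2088 [ 0.598 -0.145  0.012] [[0.492, -0.209, 0.002], [0.701, -0.116, 0.047]]
filing_fixture 0.57 [221. 242.] 3809 [0.576 0.185 0.037] [[0.535, 0.114, 0.001], [0.644, 0.213, 0.105]]
clamp_head 0.73 [219. 214.] 896 [0.588 0.172 0.084] [[0.571, 0.136, 0.055], [0.612, 0.189, 0.109]]
pendant 0.65 [238. 199.] 609 [0.651 0.002 0.033] [[0.627, -0.032, 0.006], [0.74, 0.028, 0.039]]
cast_foot 0.57 [282. 214.] 643 [0.545 0.015 0.03 ] [[0.528, -0.009, 0.002], [0.574, 0.028, 0.05]]
bolt 0.5 [337. 243.] 178 [0.426 0.031 0.009] [[0.419, -0.032, -0.001], [0.456, 0.037, 0.041]]
```

Run:
```python
from h import *
p=cam("top"); q=cam("side")
im=np.hstack([cv2.resize(p["img"][100:320,120:420],None,fx=1.3,fy=1.3),cv2.resize(q["img"][100:320,120:420],None,fx=1.3,fy=1.3)])
cv2.imwrite("pics/both.png",im)
def rect(xy):
    return cv2.minAreaRect(xy.astype(np.float32)*1000)
for n,pp in (("top",p),("side",q)):
    m=manip.regions_of(pp,"file")[0]["pixels"]; w=world(pp,m); w=w[(w[:,2]>.03)&(w[:,1]<-.1)]
    c=w[:,:2].mean(0); u,s,v=np.linalg.svd(w[:,:2]-c); a=v[0]*np.sign(v[0,0]); t=(w[:,:2]-c)@a
    print(n,"file c",c,"yaw",np.degrees(np.arctan2(a[1],a[0])),"ends",c+a*t.min(),c+a*t.max(),np.median(w[t>t.max()-.05,2]),np.percentile(w[t<t.min()+.07,2],95))
    W=world(pp); s=(abs(W[:,0]-.594)<.1)&(abs(W[:,1]-.158)<.1)
    W=W[s]
    pl=W[W[:,2]>.096]; print("plate",pl.mean(0),pl.max(0),np.percentile(pl[:,2],[50,80,90,95]),rect(pl[:,:2]),len(pl))
    cl=W[(W[:,2]>.080)&(W[:,2]<.092)]; print("clamp",rect(cl[:,:2]),len(cl))
    co=W[(W[:,2]>.067)&(W[:,2]<.080)]; print("cols",rect(co[:,:2]),len(co))
    ba=W[(W[:,2]>.007)&(W[:,2]<.018)]; print("base",rect(ba[:,:2]),len(ba))
    m=manip.regions_of(pp,"file_rest")[0]["pixels"]; w=world(pp,m); w=w[(w[:,2]>.008)&(w[:,2]<.016)]; print("rest",rect(w[:,:2]))
```

```text
top file c [ 0.61416799 -0.16466718] yaw 2.477868809559297 ends [ 0.5017111  -0.16953363] [ 0.75076408 -0.15875613] 0.046403977306442135 0.05790634014799079
plate [0.59662968 0.1586833  0.10829453] [0.6011359  0.18412918 0.11327664] [0.10933619 0.11090652 0.1114582  0.11198024] ((597.3299560546875, 159.46861267089844), (6.332433223724365, 49.75508499145508), 4.790493011474609) 81
clamp ((597.279296875, 158.98275756835938), (42.422306060791016, 52.64447784423828), 4.324212551116943) 368
cols ((596.5934448242188, 159.20562744140625), (49.40415954589844, 99.1719970703125), 4.069831848144531) 361
base ((615.3565063476562, 164.60653686523438), (156.51431274414062, 152.37710571289062), 4.287097454071045) 963
rest ((430.69879150390625, 27.49761962890625), (13.827705383300781, 6.620298385620117), 61.04730987548828)
side file c [ 0.59055037 -0.16085902] yaw 1.5966205988235074 ends [ 0.49708537 -0.16346422] [ 0.74967071 -0.15642378] 0.04530307920745391 0.055589147781447634
plate [0.59298905 0.16368962 0.10405827] [0.59876449 0.18658806 0.110069  ] [0.10408933 0.10871987 0.10925133 0.10969009] ((593.969970703125, 161.03363037109375), (6.769882678985596, 51.00191116333008), 3.6325480937957764) 161
clamp ((593.8587036132812, 160.88072204589844), (43.62602996826172, 55.485721588134766), 2.8981895446777344) 333
cols ((592.9205322265625, 161.68927001953125), (49.03750991821289, 100.87974548339844), 3.2773523330688477) 510
base ((607.750732421875, 162.6388397216797), (148.09080505371094, 101.72030639648438), 4.385351181030273) 1129
rest ((602.5685424804688, -165.51705932617188), (225.36102294921875, 97.12886047363281), 2.9812989234924316)
```

View pics/both.png

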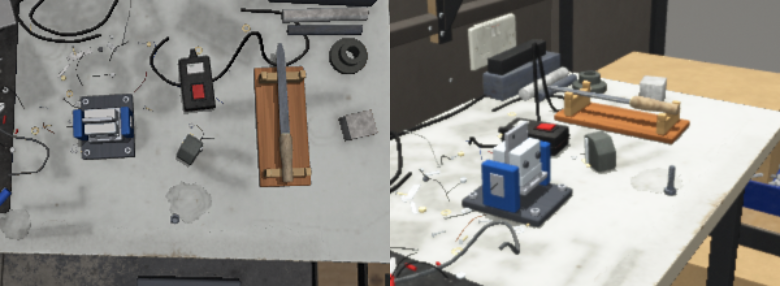

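```bash
cat >> h.py <<'E'
def plan(pos,yaw,pitch=0):
    """slide/rot to reach world pos, tool x at yaw deg, tool down"""
    s=manip.get_state(); R0=R.from_quat(s["eef_rot"])
    Rt=R.from_euler("z",yaw,degrees=True)*R.from_matrix(np.diag([1.,-1,-1]))*R.from_euler("y",pitch,degrees=True)
    print("slide",np.round(R0.inv().apply(np.array(pos)-s["position"]),4).tolist(),"rot",np.round((R0.inv()*Rt).as_rotvec(),4).tolist(),"yaw",yaw)
def st():
    s=manip.get_state(); M=R.from_quat(s["eef_rot"]).as_matrix()
    print("t",round(s["t"],2),"p",np.round(s["position"],4),"F",np.round(s["ft_force"],2),"T",np.round(s["wrist_torque"],2),"yaw",np.degrees(np.arctan2(M[1,0],M[0,0])).round(2),"xz",M[2,0].round(4),"yz",M[2,1].round(4),"op",round(s["opening"],3),"g",round(s["grasp_force"],1),"q",np.round(s["qpos"],2))
E
python3 -c "
from h import *
plan([.57,-.164,.13],182.3)"
```

```text
slide [-0.5927, -0.5733, 0.1013] rot [0.0001, 0.0001, -0.281] yaw 182.3
```

Emit:
carry_out:
  targets:
    - {"slide": [-0.593,-0.573,0.101],"rot": [0,0,-0.281],"hand": 0}
    - {"slide": [-0.593,-0.573,0.101],"rot": [0,0,-0.281],"hand": 0}
    - {"slide": [-0.593,-0.573,0.101],"rot": [0,0,-0.281],"hand": 0}
    - {"slide": [-0.593,-0.573,0.101],"rot": [0,0,-0.281],"hand": 0}
    - {"slide": [-0.593,-0.573,0.101],"rot": [0,0,-0.281],"hand": 0}
    - {"slide": [-0.593,-0.573,0.101],"rot": [0,0,-0.281],"hand": 0}
    - {"slide": [-0.593,-0.573,0.101],"rot": [0,0,-0.281],"hand": 0}
    - {"slide": [-0.593,-0.573,0.101],"rot": [0,0,-0.281],"hand": 0}
    - {"slide": [-0.593,-0.573,0.101],"rot": [0,0,-0.281],"hand": 0}
    - {"slide": [-0.593,-0.573,0.101],"rot": [0,0,-0.281],"hand": 0}
    - {"slide": [-0.593,-0.573,0.101],"rot": [0,0,-0.281],"hand": 0}
    - {"slide": [-0.593,-0.573,0.101],"rot": [0,0,-0.281],"hand": 0}

```text
t: 2.3
position: [0.4486, 0.0292, 0.1587]
eef_rot: [-0.02, 1.0, 0.0, 0.001]
ft_force: [0.9, 0.7, 0.1]
opening: 0.997
grasp_force: 0.0
```

```bash
python3 -c "
from h import *
st();plan([.57,-.164,.13],182.3)"
```

```text
t 2.3 p [0.4486 0.0292 0.1587] F [0.95 0.74 0.13] T [0.02 0.01 0.01] yaw -177.73 xz -0.0014 yz 0.0003 op 0.997 g 0.0 q [-0.06 -0.11  1.71  0.    1.54 -1.67]
slide [-0.1136, -0.1979, 0.0288] rot [0.0003, 0.0014, -0.0005] yaw 182.3
```

Emit:
carry_out:
  targets:
    - {"slide": [-0.113,-0.198,0.029],"rot": [0,0,0],"hand": 0}
    - {"slide": [-0.113,-0.198,0.029],"rot": [0,0,0],"hand": 0}
    - {"slide": [-0.113,-0.198,0.029],"rot": [0,0,0],"hand": 0}
    - {"slide": [-0.113,-0.198,0.029],"rot": [0,0,0],"hand": 0}
    - {"slide": [-0.113,-0.198,0.029],"rot": [0,0,0],"hand": 0}
    - {"slide": [-0.113,-0.198,0.029],"rot": [0,0,0],"hand": 0}
    - {"slide": [-0.113,-0.198,0.029],"rot": [0,0,0],"hand": 0}

```text
t: 3.0
position: [0.5684, -0.1623, 0.1289]
eef_rot: [-0.02, 1.0, 0.001, -0.001]
ft_force: [-0.5, -0.8, -0.2]
opening: 1.005
grasp_force: 0.0
```

```bash
python3 -c "
from h import *
st();plan([.57,-.164,.026],182.3)
p=cam('top');cv2.imwrite('pics/t1.png',cv2.resize(p['img'][100:300,230:430],None,fx=2.5,fy=2.5))"
```

```text
t 3.0 p [ 0.5684 -0.1623  0.1289] F [-0.48 -0.8  -0.16] T [0.08 0.04 0.01] yaw -177.76 xz 0.0012 yz 0.0012 op 1.005 g 0.0 q [-0.37  0.22  1.42  0.    1.5  -1.98]
slide [-0.0017, -0.0019, 0.1029] rot [0.0012, -0.0012, -0.0011] yaw 182.3
```

View pics/t1.png

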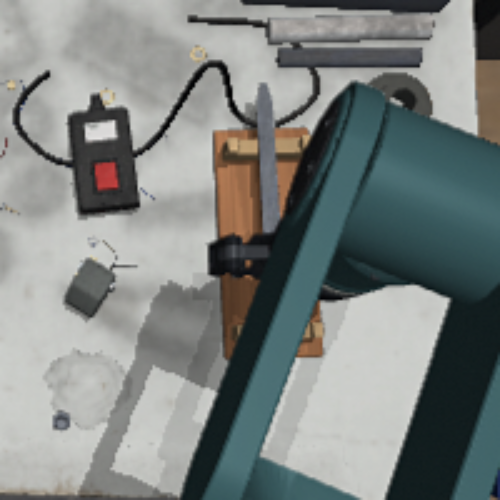

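The gripper (one finger at pixel 230,258) straddles the file near the handle's front end; blade at (265,150). Descend and grip.

Emit:
carry_out:
  targets:
    - {"slide": [-0.001,-0.001,0.03],"rot": [0,0,0],"hand": 0}
    - {"slide": [-0.001,-0.001,0.06],"rot": [0,0,0],"hand": 0}
    - {"slide": [-0.001,-0.001,0.085],"rot": [0,0,0],"hand": 0}
    - {"slide": [-0.001,-0.001,0.102],"rot": [0,0,0],"hand": 0}
    - {"slide": [-0.001,-0.001,0.102],"rot": [0,0,0],"hand": 0}
    - {"slide": [-0.001,-0.001,0.102],"rot": [0,0,0],"hand": 0.5}
    - {"slide": [-0.001,-0.001,0.102],"rot": [0,0,0],"hand": 1}
    - {"slide": [-0.001,-0.001,0.102],"rot": [0,0,0],"hand": 1}
    - {"slide": [-0.001,-0.001,0.102],"rot": [0,0,0],"hand": 1}
    - {"slide": [-0.001,-0.001,0.102],"rot": [0,0,0],"hand": 1}
    - {"slide": [-0.001,-0.001,0.102],"rot": [0,0,0],"hand": 1}
    - {"slide": [-0.001,-0.001,0.102],"rot": [0,0,0],"hand": 1}
  squeeze: 110

```text
t: 4.25
position: [0.5707, -0.1638, 0.0294]
eef_rot: [-0.02, 1.0, -0.001, 0.001]
ft_force: [-1.1, -1.3, 5.3]
opening: 0.229
grasp_force: 107.4
```

```bash
python3 -c "
from h import *
st()"
```

```text
t 4.25 p [ 0.5707 -0.1638  0.0294] F [-1.09 -1.26  5.33] T [-0.12  0.15 -0.05] yaw -177.71 xz -0.0027 yz -0.0015 op 0.229 g 107.4 q [-0.37  0.3   1.53 -0.    1.3  -1.99]
```

Emit:
carry_out:
  targets:
    - {"slide": [0,0,-0.005],"rot": [0,0,0],"hand": 1}
    - {"slide": [0,0,-0.013],"rot": [0,0,0],"hand": 1}
    - {"slide": [0,0,-0.025],"rot": [0,0,0],"hand": 1}
    - {"slide": [0,0,-0.045],"rot": [0,0,0],"hand": 1}
    - {"slide": [0,0,-0.07],"rot": [0,0,0],"hand": 1}
    - {"slide": [0,0,-0.1],"rot": [0,0,0],"hand": 1}
    - {"slide": [0,0,-0.13],"rot": [0,0,0],"hand": 1}
    - {"slide": [0,0,-0.15],"rot": [0,0,0],"hand": 1}
    - {"slide": [0,0,-0.15],"rot": [0,0,0],"hand": 1}

```text
t: 5.15
position: [0.5717, -0.1637, 0.1827]
eef_rot: [-0.02, 1.0, -0.002, 0.004]
ft_force: [0.9, 0.0, -1.1]
opening: 0.236
grasp_force: 107.6
```

Run:
```python
from h import *
st()
p=cam('side');cv2.imwrite('pics/s1.png',cv2.resize(p['img'][40:300,180:440],None,fx=2.2,fy=2.2))
for n in("side","top"):
    p=cam(n)
    for r in manip.regions_of(p,'file')[:1]:
        w=world(p,r['pixels']); w=w[w[:,2]>.1]
        b=w[w[:,0]>.60]
        print(n,r['confidence'],len(w),len(b))
        if len(b)>20:
            A=np.c_[b[:,0],np.ones(len(b))]
            print("z slope",np.linalg.lstsq(A,b[:,2],rcond=None)[0],"y slope",np.linalg.lstsq(A,b[:,1],rcond=None)[0],"tip x",np.percentile(b[:,0],99.),"zrange",np.percentile(b[:,2],[5,50,95]),"at x",b[:,0].mean())
# tool->target above fixture
a=np.deg2rad(4.0);d=np.array([np.cos(a),np.sin(a)])
g=np.array([.5955,.160])-.16*d
plan([g[0],g[1],.18],184)
```

```text
t 5.15 p [ 0.5717 -0.1637  0.1827] F [ 0.92  0.01 -1.14] T [0.02 0.01 0.05] yaw -177.69 xz -0.0083 yz -0.0034 op 0.236 g 107.6 q [-0.37  0.19  1.35  0.    1.59 -1.99]
side 0.87 515 214
z slope [-0.190176    0.32123516] y slope [-0.70510345  0.31184351] tip x 0.9128709957709237 zrange [0.17180091 0.19571943 0.1969865 ] at x 0.6818996719305421
top 0.95 503 503
z slope [-0.00741083  0.1976249 ] y slope [ 0.02199512 -0.17233247] tip x 0.7487234007180289 zrange [0.19034283 0.19260223 0.19460798] at x 0.6815507407012088
slide [0.1201, 0.3165, -0.0038] rot [0.0019, -0.0038, -0.0296] yaw 184
```

View pics/s1.png

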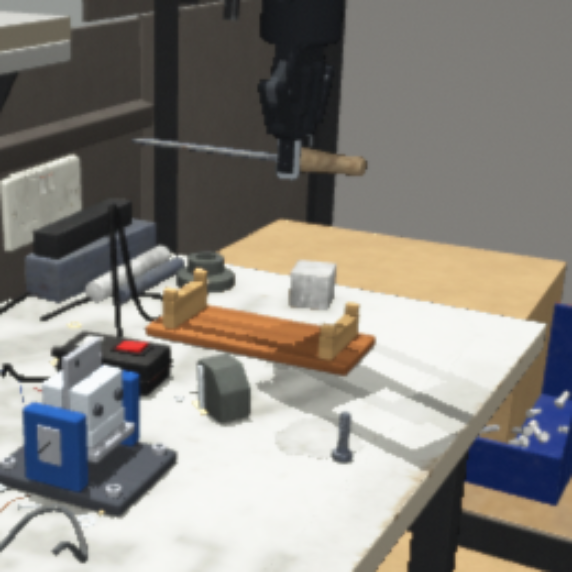

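The file hangs level in the grip (tip at 140,140; handle 335,160), the rest is empty and fixture plate at (80,360).

Emit:
carry_out:
  targets:
    - {"slide": [0.02,0.05,0],"rot": [0,-0.004,-0.01],"hand": 1}
    - {"slide": [0.11,0.318,0.015],"rot": [0.002,-0.004,-0.038],"hand": 1}
    - {"slide": [0.11,0.318,0.015],"rot": [0.002,-0.004,-0.038],"hand": 1}
    - {"slide": [0.11,0.318,0.015],"rot": [0.002,-0.004,-0.038],"hand": 1}
    - {"slide": [0.11,0.318,0.015],"rot": [0.002,-0.004,-0.038],"hand": 1}
    - {"slide": [0.11,0.318,0.015],"rot": [0.002,-0.004,-0.038],"hand": 1}
    - {"slide": [0.11,0.318,0.015],"rot": [0.002,-0.004,-0.038],"hand": 1}
    - {"slide": [0.11,0.318,0.015],"rot": [0.002,-0.004,-0.038],"hand": 1}
    - {"slide": [0.11,0.318,0.015],"rot": [0.002,-0.004,-0.038],"hand": 1}
    - {"slide": [0.11,0.318,0.015],"rot": [0.002,-0.004,-0.038],"hand": 1}
    - {"slide": [0.11,0.318,0.015],"rot": [0.002,-0.004,-0.038],"hand": 1}

```text
t: 6.5
position: [0.4473, 0.1492, 0.1622]
eef_rot: [-0.038, 0.999, -0.001, 0.002]
ft_force: [-0.2, 0.4, -2.7]
opening: 0.234
grasp_force: 108.1
```

Run:
```python
from h import *
st()
p=cam('top')
r=manip.regions_of(p,'file')[0]
w=world(p,r['pixels']); w=w[(w[:,2]>.13)&(w[:,0]>.47)]
A=np.c_[w[:,0],np.ones(len(w))]
k=np.linalg.lstsq(A,w[:,1],rcond=None)[0]; print(r['confidence'],len(w),"yaw",np.degrees(np.arctan(k[0])),"y at .5955",k@[.5955,1],"tip",np.percentile(w[:,0],99),"z",np.linalg.lstsq(A,w[:,2],rcond=None)[0]@[.55,1])
cv2.imwrite('pics/t2.png',cv2.resize(p['img'][100:320,100:320],None,fx=2.4,fy=2.4))
st()
plan([.4489,.1497,.115],184.5)
```

```text
t 6.5 p [0.4473 0.1492 0.1622] F [-0.19  0.39 -2.73] T [ 0.04 -0.    0.02] yaw -175.63 xz -0.0033 yz -0.0024 op 0.234 g 108.1 q [ 0.2  -0.07  1.66 -0.    1.54 -1.44]
0.75 610 yaw 4.9103288158679925 y at .5955 0.16012218711447207 tip 0.6265728856928264 z 0.17944737695584104
t 6.6 p [0.4474 0.1492 0.1624] F [ 1.02 -0.45 -0.73] T [ 0.02 -0.    0.03] yaw -175.64 xz -0.0037 yz -0.0022 op 0.234 g 108.1 q [ 0.2  -0.07  1.66 -0.    1.54 -1.44]
slide [-0.0014, 0.0004, 0.0474] rot [-0.0022, 0.0037, -0.0024] yaw 184.5
```

View pics/t2.png

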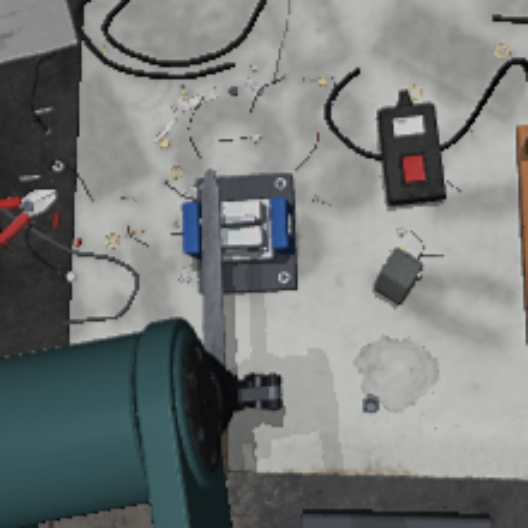

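Run:
```python
from h import *
p=cam('top');K=p['camera_matrix'];Rm=R.from_quat(p['rotation']).as_matrix()
for q in [(.5955,.160,.086),(.5955,.16,.11),(.5955,.16,.178),(.5955,.132,.11),(.5955,.188,.11)]:
    c=Rm.T@(np.array(q)-p['position']); u=K@c/c[2]; print(q,np.round(u[:2],1),"crop",np.round((u[:2]-100)*2.4))
s=cam('side')
r=manip.regions_of(s,'file')[0]
w=world(s,r['pixels']); w=w[(w[:,2]>.13)&(w[:,0]>.5)&(w[:,0]<.65)]
A=np.c_[w[:,0],np.ones(len(w))]
for i in(1,2): k=np.linalg.lstsq(A,w[:,i],rcond=None)[0]; print("side file",len(w),k,k@[.5955,1])
W=world(s);W=W[(abs(W[:,0]-.595)<.05)&(abs(W[:,1]-.16)<.035)&(W[:,2]>.095)&(W[:,2]<.125)]
print(W.mean(0),np.percentile(W,[5,95],axis=0))
```

```text
(0.5955, 0.16, 0.086) [196.  193.3] crop [230. 224.]
(0.5955, 0.16, 0.11) [193.9 191.9] crop [225. 221.]
(0.5955, 0.16, 0.178) [187.4 187.4] crop [210. 210.]
(0.5955, 0.132, 0.11) [206.7 192.2] crop [256. 221.]
(0.5955, 0.188, 0.11) [181.2 191.7] crop [195. 220.]
side file 371 [0.06680928 0.12414626] 0.16393118570862558
side file 371 [-0.00361737  0.18001957] 0.1778654217267214
[0.59290165 0.16375584 0.10339793] [[0.59026493 0.13919209 0.0956602 ]
 [0.59630377 0.18490468 0.10958415]]
```

Emit:
carry_out:
  targets:
    - {"slide": [-0.0005,0,0.02],"rot": [-0.002,0.004,-0.002],"hand": 1}
    - {"slide": [-0.001,0,0.04],"rot": [-0.002,0.004,-0.002],"hand": 1}
    - {"slide": [-0.0014,0,0.052],"rot": [-0.002,0.004,-0.002],"hand": 1}
    - {"slide": [-0.0014,0,0.057],"rot": [-0.002,0.004,-0.002],"hand": 1}
    - {"slide": [-0.0014,0,0.0595],"rot": [-0.002,0.004,-0.002],"hand": 1}
    - {"slide": [-0.0014,0,0.0595],"rot": [-0.002,0.004,-0.002],"hand": 1}
    - {"slide": [-0.0014,0,0.0595],"rot": [-0.002,0.004,-0.002],"hand": 1}

```text
t: 7.45
position: [0.4492, 0.1504, 0.104]
eef_rot: [-0.04, 0.999, 0.0, 0.001]
ft_force: [0.4, -0.3, -1.7]
opening: 0.233
grasp_force: 108.1
```

```bash
python3 -c "
from h import *
st()"
```

```text
t 7.45 p [0.4492 0.1504 0.104 ] F [ 0.36 -0.32 -1.69] T [-0.03 -0.03 -0.03] yaw -175.4 xz -0.0018 yz 0.0002 op 0.233 g 108.1 q [ 0.2  -0.02  1.74 -0.    1.42 -1.45]
```

Emit:
carry_out:
  targets:
    - {"slide": [0,0,0.001],"rot": [0,0,0],"hand": 1}
    - {"slide": [0,0,0.002],"rot": [0,0,0],"hand": 1}
    - {"slide": [0,0,0.002],"rot": [0,0,0],"hand": 1}

```text
t: 7.75
position: [0.4486, 0.1503, 0.1012]
eef_rot: [-0.04, 0.999, 0.0, 0.0]
ft_force: [-0.2, -0.3, -0.9]
opening: 0.234
grasp_force: 108.1
```

```bash
python3 -c "
from h import *
st()"
```

```text
t 7.75 p [0.4486 0.1503 0.1012] F [-0.19 -0.35 -0.88] T [0.01 0.05 0.01] yaw -175.4 xz -0.0002 yz 0.0 op 0.234 g 108.1 q [ 0.2  -0.02  1.74  0.    1.42 -1.45]
```

Emit:
carry_out:
  targets:
    - {"slide": [0,0,0.0005],"rot": [0,0,0],"hand": 1}
    - {"slide": [0,0,0.001],"rot": [0,0,0],"hand": 1}
    - {"slide": [0,0,0.0015],"rot": [0,0,0],"hand": 1}
    - {"slide": [0,0,0.0015],"rot": [0,0,0],"hand": 1}

```text
t: 8.15
position: [0.4485, 0.1503, 0.0994]
eef_rot: [-0.04, 0.999, -0.0, -0.0]
ft_force: [-0.5, -0.3, -1.9]
opening: 0.23
grasp_force: 108.1
```

```bash
python3 -c "
from h import *
st()"
```

```text
t 8.15 p [0.4485 0.1503 0.0994] F [-0.52 -0.32 -1.89] T [-0.02 -0.    0.05] yaw -175.4 xz 0.0003 yz -0.0 op 0.23 g 108.1 q [ 0.2  -0.02  1.75 -0.    1.41 -1.45]
```

Emit:
carry_out:
  targets:
    - {"slide": [0,0,0.0005],"rot": [0,0,0],"hand": 1}
    - {"slide": [0,0,0.001],"rot": [0,0,0],"hand": 1}
    - {"slide": [0,0,0.0013],"rot": [0,0,0],"hand": 1}
    - {"slide": [0,0,0.0013],"rot": [0,0,0],"hand": 1}

```text
t: 8.55
position: [0.4486, 0.1503, 0.0982]
eef_rot: [-0.04, 0.999, 0.0, -0.0]
ft_force: [0.6, 0.7, -1.8]
opening: 0.232
grasp_force: 108.1
```

```bash
python3 -c "
from h import *
st()"
```

```text
t 8.55 p [0.4486 0.1503 0.0982] F [ 0.56  0.71 -1.77] T [ 0.   -0.01 -0.02] yaw -175.41 xz 0.0001 yz 0.0 op 0.232 g 108.1 q [ 0.2  -0.02  1.75  0.    1.41 -1.45]
```

Emit:
carry_out:
  targets:
    - {"slide": [0,0,0.0005],"rot": [0,0,0],"hand": 1}
    - {"slide": [0,0,0.001],"rot": [0,0,0],"hand": 1}
    - {"slide": [0,0,0.001],"rot": [0,0,0],"hand": 1}

```text
t: 8.85
position: [0.4487, 0.1503, 0.0972]
eef_rot: [-0.04, 0.999, 0.0, 0.0]
ft_force: [-0.3, -0.0, -1.9]
opening: 0.236
grasp_force: 108.1
```

```bash
python3 -c "
from h import *
st()"
```

```text
t 8.85 p [0.4487 0.1503 0.0972] F [-0.26 -0.03 -1.86] T [ 0.   -0.    0.06] yaw -175.4 xz -0.0001 yz 0.0 op 0.236 g 108.1 q [ 0.2  -0.02  1.75 -0.    1.41 -1.45]
```

Emit:
carry_out:
  targets:
    - {"slide": [0,0,0.0005],"rot": [0,0,0],"hand": 1}
    - {"slide": [0,0,0.001],"rot": [0,0,0],"hand": 1}
    - {"slide": [0,0,0.001],"rot": [0,0,0],"hand": 1}

```text
t: 9.15
position: [0.4487, 0.1503, 0.0963]
eef_rot: [-0.04, 0.999, 0.0, 0.0]
ft_force: [-0.3, 0.1, -0.7]
opening: 0.235
grasp_force: 108.1
```

```bash
python3 -c "
from h import *
st()"
```

```text
t 9.15 p [0.4487 0.1503 0.0963] F [-0.28  0.11 -0.75] T [ 0.01 -0.1  -0.07] yaw -175.41 xz -0.0004 yz 0.0 op 0.235 g 108.1 q [ 0.2  -0.02  1.75 -0.    1.41 -1.45]
```

Emit:
carry_out:
  targets:
    - {"slide": [0,0,0.0005],"rot": [0,0,0],"hand": 1}
    - {"slide": [0,0,0.0007],"rot": [0,0,0],"hand": 1}
    - {"slide": [0,0,0.0007],"rot": [0,0,0],"hand": 1}

```text
t: 9.45
position: [0.4487, 0.1503, 0.0957]
eef_rot: [-0.04, 0.999, 0.0, 0.0]
ft_force: [0.3, 0.6, -0.6]
opening: 0.233
grasp_force: 108.2
```

```bash
python3 -c "
from h import *
st()"
```

```text
t 9.45 p [0.4487 0.1503 0.0957] F [ 0.31  0.57 -0.62] T [-0.04 -0.16  0.02] yaw -175.41 xz -0.0004 yz 0.0 op 0.233 g 108.2 q [ 0.2  -0.02  1.75 -0.    1.41 -1.45]
```

Emit:
carry_out:
  targets:
    - {"slide": [0,0,0.0005],"rot": [0,0,0],"hand": 1}
    - {"slide": [0,0,0.001],"rot": [0,0,0],"hand": 1}
    - {"slide": [0,0,0.001],"rot": [0,0,0],"hand": 1}

```text
t: 9.75
position: [0.4488, 0.1503, 0.0947]
eef_rot: [-0.04, 0.999, 0.0, 0.0]
ft_force: [-0.3, 0.0, -0.9]
opening: 0.236
grasp_force: 108.2
```

```bash
python3 -c "
from h import *
st()"
```

```text
t 9.75 p [0.4488 0.1503 0.0947] F [-0.26  0.01 -0.9 ] T [-0.04 -0.29 -0.  ] yaw -175.4 xz -0.0005 yz 0.0 op 0.236 g 108.2 q [ 0.2  -0.01  1.75 -0.    1.4  -1.45]
```

Emit:
carry_out:
  targets:
    - {"slide": [0,0,0.001],"rot": [0,0,0],"hand": 1}
    - {"slide": [0,0,0.002],"rot": [0,0,0],"hand": 1}
    - {"slide": [0,0,0.003],"rot": [0,0,0],"hand": 1}
    - {"slide": [0,0,0.003],"rot": [0,0,0],"hand": 1}

```text
t: 10.15
position: [0.4489, 0.1503, 0.0917]
eef_rot: [-0.04, 0.999, 0.0, 0.0]
ft_force: [0.2, -0.7, 0.8]
opening: 0.237
grasp_force: 108.3
```

```bash
python3 -c "
from h import *
st()
manip.read_camera('top');st()"
```

```text
t 10.15 p [0.4489 0.1503 0.0917] F [ 0.16 -0.74  0.76] T [ 0.03 -0.46 -0.04] yaw -175.4 xz -0.0008 yz 0.0 op 0.237 g 108.3 q [ 0.2  -0.01  1.76 -0.    1.4  -1.45]
t 10.2 p [0.4489 0.1503 0.0918] F [-0.61 -0.1   1.02] T [ 0.02 -0.46 -0.09] yaw -175.4 xz -0.0009 yz 0.0 op 0.23 g 108.3 q [ 0.2  -0.01  1.76 -0.    1.4  -1.45]
```

Emit:
carry_out:
  targets:
    - {"slide": [-0.002,0,0],"rot": [0,0.012,0],"hand": 1}
    - {"slide": [-0.005,0,0],"rot": [0,0.024,0],"hand": 1}
    - {"slide": [-0.009,0,0],"rot": [0,0.028,0],"hand": 1}
    - {"slide": [-0.013,0,0],"rot": [0,0.028,0],"hand": 1}
  squeeze: 120

```text
t: 10.6
position: [0.4618, 0.1515, 0.0917]
eef_rot: [-0.04, 0.999, -0.0, -0.014]
ft_force: [-4.8, -1.6, 4.4]
opening: 0.23
grasp_force: 118.3
```

```bash
python3 -c "
from h import *
st()"
```

```text
t 10.6 p [0.4618 0.1515 0.0917] F [-4.76 -1.58  4.42] T [-0.03 -0.13  0.  ] yaw -175.4 xz 0.0287 yz 0.0002 op 0.23 g 118.3 q [ 0.2   0.04  1.71  0.    1.43 -1.45]
```

Emit:
carry_out:
  targets:
    - {"slide": [-0.005,0,0],"rot": [0,0,0],"hand": 1}
    - {"slide": [-0.01,0,0],"rot": [0,0,0],"hand": 1}
    - {"slide": [-0.015,0,0],"rot": [0,0,0],"hand": 1}

```text
t: 10.9
position: [0.4766, 0.1527, 0.0914]
eef_rot: [-0.04, 0.999, -0.0, -0.014]
ft_force: [-5.8, -0.1, 6.9]
opening: 0.231
grasp_force: 118.4
```

```bash
python3 -c "
from h import *
st()"
```

```text
t 10.9 p [0.4766 0.1527 0.0914] F [-5.82 -0.08  6.9 ] T [ 0.01 -0.05 -0.02] yaw -175.39 xz 0.0289 yz 0.0002 op 0.231 g 118.4 q [ 0.19  0.07  1.67  0.    1.43 -1.46]
```

Emit:
carry_out:
  targets:
    - {"slide": [-0.005,0,-0.0009],"rot": [0,0,0],"hand": 1}
    - {"slide": [-0.01,0,-0.0016],"rot": [0,0,0],"hand": 1}
    - {"slide": [-0.015,0,-0.0023],"rot": [0,0,0],"hand": 1}

```text
t: 11.2
position: [0.4915, 0.1538, 0.0933]
eef_rot: [-0.04, 0.999, -0.001, -0.015]
ft_force: [-5.7, 0.1, 5.9]
opening: 0.232
grasp_force: 118.3
```

```bash
python3 -c "
from h import *
st()"
```

```text
t 11.2 p [0.4915 0.1538 0.0933] F [-5.73  0.11  5.93] T [-0.07  0.05  0.  ] yaw -175.4 xz 0.029 yz 0.0001 op 0.232 g 118.3 q [ 0.19  0.1   1.64  0.    1.43 -1.46]
```

Emit:
carry_out:
  targets:
    - {"slide": [-0.005,0,-0.0009],"rot": [0,0,0],"hand": 1}
    - {"slide": [-0.01,0,-0.0017],"rot": [0,0,0],"hand": 1}
    - {"slide": [-0.015,0,-0.0024],"rot": [0,0,0],"hand": 1}

```text
t: 11.5
position: [0.5066, 0.155, 0.0951]
eef_rot: [-0.04, 0.999, -0.001, -0.014]
ft_force: [-4.0, -0.5, 4.7]
opening: 0.228
grasp_force: 118.2
```

```bash
python3 -c "
from h import *
st()"
```

```text
t 11.5 p [0.5066 0.155  0.0951] F [-4.04 -0.45  4.67] T [-0.01  0.12 -0.04] yaw -175.4 xz 0.0289 yz 0.0001 op 0.228 g 118.2 q [ 0.19  0.13  1.6   0.    1.44 -1.46]
```

Emit:
carry_out:
  targets:
    - {"slide": [-0.005,0,-0.0005],"rot": [0,0,0],"hand": 1}
    - {"slide": [-0.01,0,-0.0009],"rot": [0,0,0],"hand": 1}
    - {"slide": [-0.015,0,-0.0013],"rot": [0,0,0],"hand": 1}

```text
t: 11.8
position: [0.5218, 0.1562, 0.0958]
eef_rot: [-0.04, 0.999, -0.001, -0.014]
ft_force: [-4.4, 0.2, 4.2]
opening: 0.233
grasp_force: 118.2
```

```bash
python3 -c "
from h import *
st()"
```

```text
t 11.8 p [0.5218 0.1562 0.0958] F [-4.43  0.17  4.23] T [-0.    0.15 -0.02] yaw -175.4 xz 0.0284 yz -0.0 op 0.233 g 118.2 q [ 0.18  0.16  1.56  0.    1.45 -1.47]
```

Emit:
carry_out:
  targets:
    - {"slide": [-0.005,0,-0.0004],"rot": [0,0,0],"hand": 1}
    - {"slide": [-0.01,0,-0.0007],"rot": [0,0,0],"hand": 1}
    - {"slide": [-0.014,0,-0.0009],"rot": [0,0,0],"hand": 1}

```text
t: 12.1
position: [0.5359, 0.1573, 0.0963]
eef_rot: [-0.04, 0.999, -0.001, -0.014]
ft_force: [-3.5, 0.2, 4.6]
opening: 0.229
grasp_force: 118.2
```

```bash
python3 -c "
from h import *
st()"
```

```text
t 12.1 p [0.5359 0.1573 0.0963] F [-3.49  0.16  4.65] T [-0.04  0.26  0.  ] yaw -175.41 xz 0.0282 yz 0.0 op 0.229 g 118.2 q [ 0.18  0.19  1.53  0.    1.45 -1.47]
```

Emit:
carry_out:
  targets:
    - {"slide": [-0.005,0,-0.0003],"rot": [0,0,0],"hand": 1}
    - {"slide": [-0.01,0,-0.0006],"rot": [0,0,0],"hand": 1}

```text
t: 12.3
position: [0.5457, 0.1581, 0.0966]
eef_rot: [-0.04, 0.999, -0.001, -0.014]
ft_force: [-3.5, 0.1, 3.8]
opening: 0.236
grasp_force: 118.2
```

Run:
```python
from h import *
st()
p=cam("top"); r=manip.regions_of(p,'file')[0]
w=world(p,r['pixels']); w=w[(w[:,2]>.08)&(w[:,0]>.55)]
A=np.c_[w[:,0],np.ones(len(w))]
print(r['confidence'],len(w),"z",np.linalg.lstsq(A,w[:,2],rcond=None)[0],"y",np.linalg.lstsq(A,w[:,1],rcond=None)[0]@[.5995,1],"tip",np.percentile(w[:,0],99))
W=world(p);W=W[(abs(W[:,0]-.595)<.05)&(abs(W[:,1]-.16)<.035)&(W[:,2]>.08)&(W[:,2]<.092)]
print("clamp",cv2.minAreaRect(W[:,:2].astype(np.float32)*1000))
st()
```

```text
t 12.3 p [0.5457 0.1581 0.0966] F [-3.48  0.14  3.81] T [-0.02  0.31 -0.01] yaw -175.4 xz 0.0284 yz -0.0 op 0.236 g 118.2 q [ 0.18  0.21  1.5   0.    1.46 -1.47]
0.45 207 z [-0.55594066  0.49758612] y 0.14809754135282374 tip 0.7251154988913064
clamp ((601.4418334960938, 145.6703643798828), (41.533573150634766, 24.951993942260742), 2.854311466217041)
t 12.4 p [0.5462 0.1581 0.0966] F [-2.79  0.58  3.48] T [-0.01  0.27  0.03] yaw -175.41 xz 0.0275 yz 0.0001 op 0.238 g 118.2 q [ 0.18  0.21  1.5   0.    1.46 -1.47]
```

Emit:
carry_out:
  targets:
    - {"slide": [0,0,-0.006],"rot": [0,0,0],"hand": 1}
    - {"slide": [0,0,-0.02],"rot": [0,0,0],"hand": 1}
    - {"slide": [0,0,-0.04],"rot": [0,0,0],"hand": 1}
    - {"slide": [0,0,-0.04],"rot": [0,0,0],"hand": 1}
    - {"slide": [0,0,-0.04],"rot": [0,0,0],"hand": 1}

```text
t: 12.9
position: [0.547, 0.1582, 0.1372]
eef_rot: [-0.04, 0.999, -0.0, -0.013]
ft_force: [-0.1, -0.5, -2.5]
opening: 0.231
grasp_force: 117.8
```

Run:
```python
from h import *
st()
for n in("top","side"):
    p=cam(n); r=manip.regions_of(p,'file')[0]
    w=world(p,r['pixels']); w=w[(w[:,2]>.12)&(w[:,0]>.58)&(abs(w[:,1]-.16)<.03)]
    A=np.c_[w[:,0],np.ones(len(w))]
    print(r['confidence'],len(w),"z",np.linalg.lstsq(A,w[:,2],rcond=None)[0],"mean",w.mean(0),"y",np.linalg.lstsq(A,w[:,1],rcond=None)[0],"tip",np.percentile(w[:,0],99))
    cv2.imwrite(f'pics/{n}3.png',p['img'])
st()
```

```text
t 12.9 p [0.547  0.1582 0.1372] F [-0.13 -0.51 -2.52] T [-0.    0.02  0.05] yaw -175.41 xz 0.0263 yz 0.0001 op 0.231 g 117.8 q [ 0.18  0.19  1.45  0.    1.53 -1.47]
0.64 237 z [-0.03451968  0.17354143] mean [0.6817739  0.16676652 0.15000682] y [0.12306913 0.0828612 ] tip 0.7272975953468035
0.69 373 z [-0.03588742  0.17102951] mean [0.64828986 0.17011822 0.14776406] y [0.06924507 0.12522734] tip 0.723700310410416
t 13.1 p [0.5459 0.158  0.1353] F [ 0.06 -0.2  -1.78] T [-0.01 -0.02 -0.05] yaw -175.41 xz 0.0303 yz -0.0002 op 0.232 g 117.8 q [ 0.18  0.19  1.45  0.    1.53 -1.47]
```

Run:
```python
from h import *
st()
plan([.4485,.1503,.135],184.6,1.66)
plan([.4485,.1503,.110],184.6,1.66)
```

```text
t 13.1 p [0.5459 0.158  0.1353] F [ 0.06 -0.2  -1.78] T [-0.01 -0.02 -0.05] yaw -175.41 xz 0.0303 yz -0.0002 op 0.232 g 117.8 q [ 0.18  0.19  1.45  0.    1.53 -1.47]
slide [0.0976, 0.0001, 0.0033] rot [-0.0002, -0.0013, -0.0001] yaw 184.6
slide [0.0969, 0.0001, 0.0283] rot [-0.0002, -0.0013, -0.0001] yaw 184.6
```

Emit:
carry_out:
  targets:
    - {"slide": [0.03,0,0.001],"rot": [0,-0.001,0],"hand": 1}
    - {"slide": [0.065,0,0.002],"rot": [0,-0.001,0],"hand": 1}
    - {"slide": [0.09,0,0.003],"rot": [0,-0.001,0],"hand": 1}
    - {"slide": [0.0975,0,0.01],"rot": [0,-0.001,0],"hand": 1}
    - {"slide": [0.097,0,0.02],"rot": [0,-0.001,0],"hand": 1}
    - {"slide": [0.097,0,0.027],"rot": [0,-0.001,0],"hand": 1}
    - {"slide": [0.097,0,0.0285],"rot": [0,-0.001,0],"hand": 1}
    - {"slide": [0.097,0,0.0285],"rot": [0,-0.001,0],"hand": 1}

```text
t: 13.9
position: [0.4495, 0.1502, 0.11]
eef_rot: [-0.04, 0.999, -0.001, -0.014]
ft_force: [0.5, 0.4, -1.4]
opening: 0.23
grasp_force: 117.8
```

Run:
```python
from h import *
st()
plan([.4485,.1503,.1015],184.6,1.66)
plan([.4485,.1503,.096],184.6,1.66)
plan([.4618,.1515,.092],184.6,1.66)
```

```text
t 13.9 p [0.4495 0.1502 0.11  ] F [ 0.46  0.43 -1.38] T [ 0.01 -0.02  0.04] yaw -175.42 xz 0.0285 yz -0.0002 op 0.23 g 117.8 q [ 0.2  -0.    1.71  0.    1.46 -1.45]
slide [0.0008, 0.0002, 0.0085] rot [-0.0002, 0.0005, -0.0004] yaw 184.6
slide [0.0006, 0.0002, 0.014] rot [-0.0002, 0.0005, -0.0004] yaw 184.6
slide [-0.0129, 0.0003, 0.0176] rot [-0.0002, 0.0005, -0.0004] yaw 184.6
```

Emit:
carry_out:
  targets:
    - {"slide": [0,0,0.005],"rot": [0,0,0],"hand": 1}
    - {"slide": [0,0,0.0085],"rot": [0,0,0],"hand": 1}
    - {"slide": [0,0,0.011],"rot": [0,0,0],"hand": 1}
    - {"slide": [-0.001,0,0.013],"rot": [0,0,0],"hand": 1}
    - {"slide": [-0.002,0,0.0135],"rot": [0,0,0],"hand": 1}

```text
t: 14.4
position: [0.4509, 0.1505, 0.0976]
eef_rot: [-0.04, 0.999, -0.001, -0.013]
ft_force: [-1.0, 0.1, 1.3]
opening: 0.23
grasp_force: 117.9
```

```bash
python3 -c "
from h import *
st()"
```

```text
t 14.4 p [0.4509 0.1505 0.0976] F [-0.96  0.08  1.26] T [ 0.04 -0.15 -0.01] yaw -175.4 xz 0.0267 yz 0.0 op 0.23 g 117.9 q [ 0.2   0.01  1.72  0.    1.44 -1.45]
```

Emit:
carry_out:
  targets:
    - {"slide": [-0.003,0,0.0015],"rot": [0,0,0],"hand": 1}
    - {"slide": [-0.006,0,0.003],"rot": [0,0,0],"hand": 1}
    - {"slide": [-0.009,0,0.004],"rot": [0,0,0],"hand": 1}
    - {"slide": [-0.012,0,0.0043],"rot": [0,0,0],"hand": 1}

```text
t: 14.8
position: [0.4628, 0.1515, 0.0931]
eef_rot: [-0.04, 0.999, -0.0, -0.013]
ft_force: [-4.4, 0.6, 4.2]
opening: 0.231
grasp_force: 118.2
```

```bash
python3 -c "
from h import *
st()"
```

```text
t 14.8 p [0.4628 0.1515 0.0931] F [-4.45  0.57  4.17] T [ 0.03 -0.1  -0.02] yaw -175.4 xz 0.027 yz 0.0002 op 0.231 g 118.2 q [ 0.2   0.04  1.7   0.    1.43 -1.45]
```

Emit:
carry_out:
  targets:
    - {"slide": [-0.005,0,-0.0002],"rot": [0,0,0],"hand": 1}
    - {"slide": [-0.01,0,-0.0005],"rot": [0,0,0],"hand": 1}
    - {"slide": [-0.015,0,-0.0009],"rot": [0,0,0],"hand": 1}

```text
t: 15.1
position: [0.4781, 0.1527, 0.0935]
eef_rot: [-0.04, 0.999, -0.001, -0.013]
ft_force: [-5.2, 0.0, 4.5]
opening: 0.227
grasp_force: 118.3
```

```bash
python3 -c "
from h import *
st()"
```

```text
t 15.1 p [0.4781 0.1527 0.0935] F [-5.22  0.04  4.5 ] T [0.01 0.02 0.03] yaw -175.4 xz 0.0268 yz 0.0001 op 0.227 g 118.3 q [ 0.19  0.07  1.67  0.    1.43 -1.46]
```

Emit:
carry_out:
  targets:
    - {"slide": [-0.005,0,-0.0004],"rot": [0,0,0],"hand": 1}
    - {"slide": [-0.01,0,-0.0009],"rot": [0,0,0],"hand": 1}
    - {"slide": [-0.015,0,-0.0014],"rot": [0,0,0],"hand": 1}

```text
t: 15.4
position: [0.493, 0.1538, 0.0943]
eef_rot: [-0.04, 0.999, -0.001, -0.014]
ft_force: [-5.3, 0.3, 3.8]
opening: 0.231
grasp_force: 118.2
```

```bash
python3 -c "
from h import *
st()"
```

```text
t 15.4 p [0.493  0.1538 0.0943] F [-5.34  0.26  3.79] T [-0.02  0.1  -0.  ] yaw -175.41 xz 0.0272 yz -0.0 op 0.231 g 118.2 q [ 0.19  0.1   1.63  0.    1.44 -1.46]
```

Emit:
carry_out:
  targets:
    - {"slide": [-0.005,0,-0.0004],"rot": [0,0,0],"hand": 1}
    - {"slide": [-0.01,0,-0.0008],"rot": [0,0,0],"hand": 1}
    - {"slide": [-0.015,0,-0.0012],"rot": [0,0,0],"hand": 1}

```text
t: 15.7
position: [0.5079, 0.155, 0.095]
eef_rot: [-0.04, 0.999, -0.001, -0.014]
ft_force: [-4.6, -1.0, 4.8]
opening: 0.229
grasp_force: 118.2
```

```bash
python3 -c "
from h import *
st()"
```

```text
t 15.7 p [0.5079 0.155  0.095 ] F [-4.55 -1.01  4.76] T [-0.03  0.1   0.03] yaw -175.41 xz 0.0273 yz -0.0 op 0.229 g 118.2 q [ 0.19  0.13  1.6   0.    1.44 -1.46]
```

Emit:
carry_out:
  targets:
    - {"slide": [-0.005,0,-0.0005],"rot": [0,0,0],"hand": 1}
    - {"slide": [-0.01,0,-0.0009],"rot": [0,0,0],"hand": 1}
    - {"slide": [-0.015,0,-0.0012],"rot": [0,0,0],"hand": 1}

```text
t: 16.0
position: [0.5229, 0.1563, 0.0958]
eef_rot: [-0.04, 0.999, -0.001, -0.014]
ft_force: [-3.4, -0.9, 4.3]
opening: 0.229
grasp_force: 118.1
```

```bash
python3 -c "
from h import *
st()"
```

```text
t 16.0 p [0.5229 0.1563 0.0958] F [-3.44 -0.85  4.34] T [-0.03  0.17  0.01] yaw -175.4 xz 0.027 yz -0.0 op 0.229 g 118.1 q [ 0.18  0.16  1.56  0.    1.45 -1.47]
```

Same profile as the first stroke from here to the end.

Emit:
carry_out:
  targets:
    - {"slide": [-0.005,0,-0.0004],"rot": [0,0,0],"hand": 1}
    - {"slide": [-0.01,0,-0.0007],"rot": [0,0,0],"hand": 1}
    - {"slide": [-0.014,0,-0.0009],"rot": [0,0,0],"hand": 1}

```text
t: 16.3
position: [0.5369, 0.1574, 0.0963]
eef_rot: [-0.04, 0.999, -0.001, -0.014]
ft_force: [-3.7, -0.4, 4.0]
opening: 0.232
grasp_force: 118.1
```

Emit:
carry_out:
  targets:
    - {"slide": [-0.005,0,-0.0003],"rot": [0,0,0],"hand": 1}
    - {"slide": [-0.009,0,-0.0005],"rot": [0,0,0],"hand": 1}
    - {"slide": [-0.01,0,-0.0005],"rot": [0,0,0],"hand": 1}

```text
t: 16.6
position: [0.5469, 0.1582, 0.0965]
eef_rot: [-0.04, 0.999, -0.001, -0.014]
ft_force: [-5.0, -0.8, 5.1]
opening: 0.233
grasp_force: 118.2
```

Lift clear, levelling the tool.

Emit:
carry_out:
  targets:
    - {"slide": [0,0,-0.006],"rot": [0,0,0],"hand": 1}
    - {"slide": [0,0,-0.02],"rot": [0,0,0],"hand": 1}
    - {"slide": [0,0,-0.045],"rot": [0,-0.01,0],"hand": 1}
    - {"slide": [0,0,-0.075],"rot": [0,-0.02,0],"hand": 1}
    - {"slide": [0,0,-0.085],"rot": [0,-0.028,0],"hand": 1}
    - {"slide": [0,0,-0.085],"rot": [0,-0.028,0],"hand": 1}
    - {"slide": [0,0,-0.085],"rot": [0,-0.028,0],"hand": 1}

```text
t: 17.3
position: [0.5483, 0.1582, 0.1805]
eef_rot: [-0.04, 0.999, -0.0, -0.0]
ft_force: [0.2, 0.1, -1.8]
opening: 0.23
grasp_force: 117.7
```

```bash
python3 -c "
from h import *
st();plan([.5707,-.1638,.14],182.3)"
```

```text
t 17.3 p [0.5483 0.1582 0.1805] F [ 0.25  0.12 -1.8 ] T [-0.06  0.04 -0.01] yaw -175.4 xz 0.0005 yz -0.0001 op 0.23 g 117.7 q [ 0.18  0.15  1.4  -0.    1.59 -1.47]
slide [0.0034, -0.3228, 0.0405] rot [-0.0002, -0.0004, 0.0401] yaw 182.3
```

Emit:
carry_out:
  targets:
    - {"slide": [0.001,-0.03,0.0],"rot": [0,0,0.01],"hand": 1}
    - {"slide": [0.002,-0.07,0.0],"rot": [0,0,0.02],"hand": 1}
    - {"slide": [0.0034,-0.12,0.01],"rot": [0,0,0.04],"hand": 1}
    - {"slide": [0.0034,-0.17,0.02],"rot": [0,0,0.04],"hand": 1}
    - {"slide": [0.0034,-0.22,0.03],"rot": [0,0,0.04],"hand": 1}
    - {"slide": [0.0034,-0.265,0.04],"rot": [0,0,0.04],"hand": 1}
    - {"slide": [0.0034,-0.3,0.0405],"rot": [0,0,0.04],"hand": 1}
    - {"slide": [0.0034,-0.3228,0.0405],"rot": [0,0,0.04],"hand": 1}
    - {"slide": [0.0034,-0.3228,0.0405],"rot": [0,0,0.04],"hand": 1}
    - {"slide": [0.0034,-0.3228,0.0405],"rot": [0,0,0.04],"hand": 1}

```text
t: 18.3
position: [0.5702, -0.1635, 0.1387]
eef_rot: [-0.02, 1.0, 0.001, -0.001]
ft_force: [-0.8, -0.2, -2.2]
opening: 0.231
grasp_force: 118.0
```

Run:
```python
from h import *
st()
p=cam("top"); cv2.imwrite('pics/t4.png',cv2.resize(p['img'][100:300,230:430],None,fx=2.5,fy=2.5))
r=manip.regions_of(p,'file')[0]
w=world(p,r['pixels']); w=w[(w[:,2]>.1)&(w[:,0]>.6)&(abs(w[:,1]+.16)<.03)]
A=np.c_[w[:,0],np.ones(len(w))]
print(r['confidence'],len(w),"z",np.linalg.lstsq(A,w[:,2],rcond=None)[0],"mean",w.mean(0),"y",np.linalg.lstsq(A,w[:,1],rcond=None)[0],"tip",np.percentile(w[:,0],99))
plan([.5707,-.1638,.029],182.3)
```

```text
t 18.3 p [ 0.5702 -0.1635  0.1387] F [-0.78 -0.15 -2.17] T [ 0.   -0.06 -0.02] yaw -177.76 xz 0.0026 yz 0.0024 op 0.231 g 118.0 q [-0.38  0.22  1.4   0.    1.52 -1.99]
0.56 436 z [-0.00951768  0.16154653] mean [ 0.68249001 -0.15814822  0.15505081] y [ 0.01026218 -0.16515206] tip 0.7486830000214773
slide [-0.0, -0.0015, 0.1108] rot [0.0016, -0.001, 0.0011] yaw 182.3
```

View pics/t4.png

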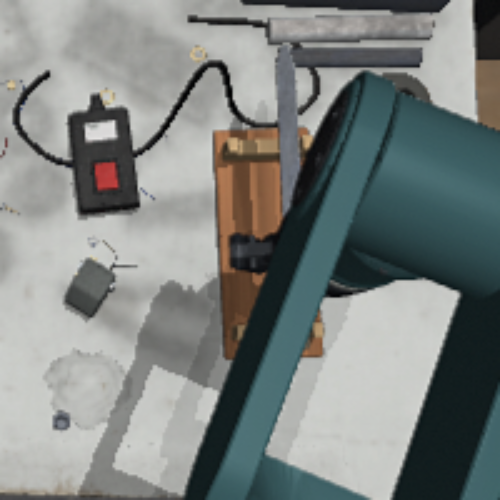

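The file hangs above the rest (blade at 287,130, shifted right by parallax), pointing as before. Lower it.

Emit:
carry_out:
  targets:
    - {"slide": [0,-0.001,0.025],"rot": [0.002,-0.004,0],"hand": 1}
    - {"slide": [0,-0.001,0.055],"rot": [0.002,-0.008,0],"hand": 1}
    - {"slide": [0,-0.001,0.08],"rot": [0.002,-0.008,0],"hand": 1}
    - {"slide": [0,-0.001,0.094],"rot": [0.002,-0.008,0],"hand": 1}
    - {"slide": [0,-0.001,0.1],"rot": [0.002,-0.008,0],"hand": 1}
    - {"slide": [0,-0.001,0.103],"rot": [0.002,-0.008,0],"hand": 1}
    - {"slide": [0,-0.001,0.105],"rot": [0.002,-0.008,0],"hand": 1}
    - {"slide": [0,-0.001,0.106],"rot": [0.002,-0.008,0],"hand": 1}
    - {"slide": [0,-0.001,0.106],"rot": [0.002,-0.008,0],"hand": 1}

```text
t: 19.3
position: [0.5721, -0.1649, 0.036]
eef_rot: [-0.02, 1.0, -0.001, 0.005]
ft_force: [0.2, -0.2, -1.2]
opening: 0.231
grasp_force: 118.0
```

```bash
python3 -c "
from h import *
st()"
```

```text
t 19.3 p [ 0.5721 -0.1649  0.036 ] F [ 0.23 -0.17 -1.24] T [ 0.03 -0.01 -0.02] yaw -177.7 xz -0.0107 yz -0.0027 op 0.231 g 118.0 q [-0.38  0.29  1.53  0.    1.31 -1.99]
```

Emit:
carry_out:
  targets:
    - {"slide": [0,0,0.0],"rot": [0,0.003,0],"hand": 1}
    - {"slide": [0,0,0.001],"rot": [0,0.003,0],"hand": 1}
    - {"slide": [0,0,0.002],"rot": [0,0.003,0],"hand": 1}
    - {"slide": [0,0,0.003],"rot": [0,0.003,0],"hand": 1}
    - {"slide": [0,0,0.003],"rot": [0,0.003,0],"hand": 1}

```text
t: 19.8
position: [0.5712, -0.1646, 0.0317]
eef_rot: [-0.02, 1.0, -0.001, 0.003]
ft_force: [0.1, -0.3, -1.6]
opening: 0.233
grasp_force: 118.0
```

```bash
python3 -c "
from h import *
st()"
```

```text
t 19.8 p [ 0.5712 -0.1646  0.0317] F [ 0.11 -0.28 -1.62] T [-0.01 -0.01 -0.06] yaw -177.7 xz -0.0055 yz -0.0017 op 0.233 g 118.0 q [-0.38  0.3   1.53  0.    1.31 -1.99]
```

Emit:
carry_out:
  targets:
    - {"slide": [0,0,0.0005],"rot": [0,0,0],"hand": 1}
    - {"slide": [0,0,0.001],"rot": [0,0,0],"hand": 1}
    - {"slide": [0,0,0.0015],"rot": [0,0,0],"hand": 1}
    - {"slide": [0,0,0.002],"rot": [0,0,0],"hand": 1}
    - {"slide": [0,0,0.002],"rot": [0,0,0],"hand": 1}

```text
t: 20.3
position: [0.5714, -0.1647, 0.0299]
eef_rot: [-0.02, 1.0, -0.001, 0.003]
ft_force: [-0.8, 0.3, -1.6]
opening: 0.229
grasp_force: 118.0
```

```bash
python3 -c "
from h import *
st()"
```

```text
t 20.3 p [ 0.5714 -0.1647  0.0299] F [-0.75  0.27 -1.61] T [-0.02 -0.01  0.06] yaw -177.7 xz -0.0058 yz -0.0019 op 0.229 g 118.0 q [-0.38  0.3   1.53  0.    1.3  -1.99]
```

Emit:
carry_out:
  targets:
    - {"slide": [0,0,0.0005],"rot": [0,0,0],"hand": 1}
    - {"slide": [0,0,0.001],"rot": [0,0,0],"hand": 1}
    - {"slide": [0,0,0.0015],"rot": [0,0,0],"hand": 1}
    - {"slide": [0,0,0.0015],"rot": [0,0,0],"hand": 1}

```text
t: 20.7
position: [0.5716, -0.1647, 0.0295]
eef_rot: [-0.02, 1.0, -0.001, 0.003]
ft_force: [-3.1, 1.0, 4.5]
opening: 0.232
grasp_force: 118.2
```

```bash
python3 -c "
from h import *
st()"
```

```text
t 20.7 p [ 0.5716 -0.1647  0.0295] F [-3.07  0.96  4.49] T [ 0.13  0.45 -0.04] yaw -177.69 xz -0.0063 yz -0.0022 op 0.232 g 118.2 q [-0.38  0.3   1.53  0.    1.3  -1.99]
```

Emit:
carry_out:
  targets:
    - {"slide": [0,0,0],"rot": [0,0.004,0],"hand": 1}
    - {"slide": [0,0,0],"rot": [0,0.007,0],"hand": 1}
    - {"slide": [0,0,0],"rot": [0,0.007,0],"hand": 1}
  squeeze: 20

```text
t: 21.0
position: [0.5715, -0.1647, 0.0295]
eef_rot: [-0.02, 1.0, -0.001, -0.001]
ft_force: [-4.4, 0.9, 6.1]
opening: 0.234
grasp_force: 118.2
```

```bash
python3 -c "
from h import *
st()"
```

```text
t 21.0 p [ 0.5715 -0.1647  0.0295] F [-4.44  0.9   6.07] T [0.21 0.59 0.  ] yaw -177.69 xz 0.0011 yz -0.0022 op 0.234 g 118.2 q [-0.37  0.31  1.53 -0.    1.31 -1.99]
```

Emit:
carry_out:
  targets:
    - {"slide": [0,0,0],"rot": [0,0.007,0],"hand": 0.74}
    - {"slide": [0,0,0],"rot": [0,0.007,0],"hand": 0.7}
    - {"slide": [0,0,0],"rot": [0,0.007,0],"hand": 0.6}
    - {"slide": [0,0,0],"rot": [0,0.007,0],"hand": 0.4}
    - {"slide": [0,0,0],"rot": [0,0.007,0],"hand": 0.2}
    - {"slide": [0,0,0],"rot": [0,0.007,0],"hand": 0}
    - {"slide": [0,0,0],"rot": [0,0.007,0],"hand": 0}
    - {"slide": [0,0,0],"rot": [0,0.007,0],"hand": 0}
    - {"slide": [0,0,-0.015],"rot": [0,0.007,0],"hand": 0}
    - {"slide": [0,0,-0.04],"rot": [0,0.007,0],"hand": 0}
    - {"slide": [0,0,-0.08],"rot": [0,0.007,0],"hand": 0}
    - {"slide": [0,0,-0.12],"rot": [0,0.007,0],"hand": 0}

```text
t: 22.2
position: [0.5712, -0.1643, 0.1504]
eef_rot: [-0.02, 1.0, -0.001, -0.004]
ft_force: [0.6, -0.3, 0.1]
opening: 1.002
grasp_force: 0.0
```

Run:
```python
from h import *
st()
p=cam("top"); q=cam("side")
for n,pp in(("top",p),("side",q)):
    r=manip.regions_of(pp,'file')[0]; w=world(pp,r['pixels']); w=w[(w[:,2]>.03)&(w[:,2]<.08)&(w[:,1]<-.1)]
    c=w[:,:2].mean(0); u,s,v=np.linalg.svd(w[:,:2]-c); a=v[0]*np.sign(v[0,0]); t=(w[:,:2]-c)@a
    print(n,r['confidence'],"yaw",np.degrees(np.arctan2(a[1],a[0])),"ends",c+a*t.min(),c+a*t.max(),np.median(w[t>t.max()-.05,2]),np.percentile(w[t<t.min()+.07,2],95))
im=np.hstack([cv2.resize(p["img"][100:320,120:420],None,fx=1.3,fy=1.3),cv2.resize(q["img"][100:320,120:420],None,fx=1.3,fy=1.3)])
cv2.imwrite("pics/end.png",im)
```

```text
t 22.2 p [ 0.5712 -0.1643  0.1504] F [ 0.62 -0.26  0.11] T [-0.03 -0.03  0.05] yaw -177.7 xz 0.0084 yz -0.0018 op 1.002 g 0.0 q [-0.37  0.22  1.38 -0.01  1.55 -1.98]
top 0.88 yaw 1.1197088474379058 ends [ 0.56078077 -0.16195373] [ 0.75527807 -0.15815226] 0.04655914325448529 0.054112126517488146
side 0.69 yaw 0.7054758350395072 ends [ 0.49964451 -0.15819498] [ 0.7315592 -0.1553393] 0.045623214679959695 0.055273430130858656
```

View pics/end.png

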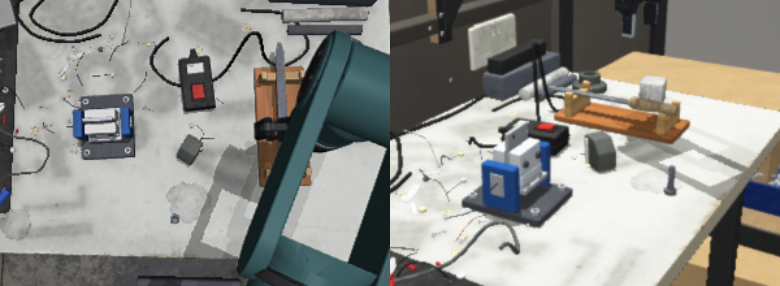

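The file lies back in its rest (tip at 278,45 in the top view, handle 650,103 in the side view), same heights as at the start, and the bystanders are where they were.

```bash
python3 -c "
from h import *
print(manip.sign_off())"
```

```text
the job is handed in; nothing more can be done
None
```

I gave the plate two forward strokes at roughly 6–8 N, lifting the file clear after each, laid it back in its rest and let go; the bystanders look unmoved. The job is handed in, and sign-off returned no verdict.

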